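# Hang the rinsed basket on the sprung drip bar

### The job

Pick up the wire basket with the blue grip by its grip and hang its hook over the horizontal bar of the drip stand, between the two posts. Before letting go, tug it gently down against the bar's springs, about two centimetres and not as far as the stop, to confirm that it is held; then let go and leave it hanging still. Leave the basket with the yellow grip where it stands.

Things in the scene. Friction and masses are not known exactly. Their poses are not given: they have to be found in the camera images.
- basket_blue: Open stainless wire basket, 84 x 84 mm, 45 mm high, about 200 g, loose on the worktop. Origin: centre of its underside; z up. A flat steel strap 26 mm wide (along y) rises from the middle of its floor, bends into a hook open below, and ends in an upright blue plastic grip block, its top 205 mm up.
- basket_blue_hook (a point): Seat of the blue basket's hook, on its centre line 130 mm above its underside: where the bar's centre line lies when hung. Axes as the basket's. An upside-down V over the bar: strap 17 mm behind it (-x), lip 17 mm ahead (+x). The bar enters from +x, under the lip's tip (111 mm up) and above the basket's 47 mm rim; with the bar's middle 75 to 100 mm up it can reach the strap; then lower the basket onto it.
- basket_blue_grip (a point): Middle of the blue grip block, on the basket's centre line 182 mm above its underside; axes as the basket's. The block is 14 mm along x, 30 mm along y, from 155 to 205 mm above the underside: take hold here from above, fingers closing along x.
- basket_yellow: Open stainless wire basket, 84 x 84 mm, 45 mm high, about 200 g, loose on the worktop. Origin: centre of its underside; z up. A flat steel strap 26 mm wide (along y) rises from the middle of its floor, bends into a hook open below, and ends in an upright yellow plastic grip block, its top 205 mm up. To be left alone.
- bar_mid (a point): Middle of the drip stand's round steel bar, on its centre line; y along the bar, z up. Bar 10 mm thick, between 24 mm thick posts at y = -100 and +100 mm; 185 mm above the worktop unloaded, moving straight down on springs (this point with it). Fixed stand: below is a steel tray 130 x 240 mm with a rim 12 mm high; nothing of it is above 195 mm.
- bar (a joint): How far the bar is pressed down, m: 0 unloaded, end stop at 0.036. The springs give 400 N/m (10 mm for 4 N); the hanging basket alone presses it down about 5 mm. It springs back up when relieved.
There are look-alikes about, which are no part of the job. What is shaped like the basket_blue but orange is not meant.

How it is judged:
By the outcome, as a careful person would: the job done as asked, in the order asked, and still so for the second after the job is handed in, with the robot touching nothing.
It also fails if it takes over 43 s, if anything falls off the work surface, if the arm or the gripper's body presses on something with over 40 N, if the wrist force passes 120 N, or if a joint passes its speed limit or range.

### The arm

A 6-joint arm with a two-finger parallel gripper is mounted at the origin on a cart in front of the work surface, level with it; the furniture and walls round the work are solid. World frame = base frame: x ahead of the robot, y to its left, z up, the work surface at z = 0. Lengths are in m, angles in rad, forces in N, time in s.
With the tool pointing down it reaches from about 0.35 to 0.975 m from the base axis. Payload 4.9 kg.
Tool frame: the origin (TCP) lies midway between the tips of the shut fingers; the grasp point (between the pads) lies ctrl.grip_depth behind it (ctrl.grip_depth is the distance from the TCP to the grasp point, in m); z points along the fingers, y is the line along which they close (so a half turn about z gives the same grasp; the last joint's range is limited). The gripper opens to 85 mm and grips with 20 to 120 N. Pads are 22 mm wide; open, the fingers measure 114 mm over their backs; the gripper's body (76 mm by 85 mm) begins 54 mm behind the grasp point. The pads swing forward as they close: fully open they stand 13 mm farther back than shut.
Start: joints at [-1.224, 0.053, 1.613, -0, 1.476, -0.119], TCP at [0.281, -0.558, 0.231] pointing down, gripper open.
Joint ranges: [-3.01, 3.01], [-1.01, 2.22], [0.06, 2.58], [-1.02, 4.17], [0.09, 2.62], [-3.14, 3.14]. Speed limits (rad/s): [2.57, 2.57, 3.14, 3.14, 3.14, 3.14].

### API

Orientations are given as a rotation vector (axis times angle).
In Python, from station import ctrl, get_image, camera_model gives the robot as it stands. The module is installed in compiled form; this text tells all that it offers.
- The arm moves only by the shell command python3 -m crank 'ROWS' [FORCE]. ROWS is JSON, a list of rows, each a list of 7 numbers: the shift along the tool's x, y, z in mm, then the turn, a rotation vector about the tool's x, y, z in rad, then the opening, from -1 (shut) to 1 (fully open). A call has exactly 10 rows; each row shifts and turns the commanded pose from where the row before left it, along the tool's axes as they then stand; what a row does not reach is not made up. A row lasts 1/12 s, in which the tool goes at most 41.7 mm and 7.16 degrees, less where a joint would pass 70% of its speed; a pose out of reach is approached as far as the arm can. A call with a gripper value outside its range is refused whole. The fingers move at their own pace and stop on an object; FORCE is the grip in N (left out, the last holds). Time passes only in rows, so rows that do not move let the fingers close, or fill a call up. It gives the time, the measured TCP pose, the force, the opening and the grip force at its end, in the units of the state.
- ctrl.get_obs(): the state, without advancing time (a new reading comes with each control period).
- get_image(name): name is "scene" or "side" or "wrist"; returns the picture (400x640x3 uint8, red, green, blue); there is no depth.
- camera_model(name): a dict with "vertical_fov" (degrees; the focal length in pixels is half the picture's height over the tangent of half this angle, whatever the lens; pixels are square), "cx", "cy" (the principal point, pixels), "R" (3x3) and "t" (3): a world point X has camera coordinates R X + t; the wrist camera has in their place "hand_eye" (4x4, takes a point from camera to tool coordinates, whose origin is the TCP and whose axes are the flange's). Camera axes: x right, y down, z forward; pixel columns grow to the right and rows downward; lengths in m; the calibration is good to about 2 mm. The wrist camera is an equidistant fisheye: a pixel r from the principal point sees the ray r / f radians off the axis. A picture is of the moment at which its call begins: read the wrist's pose just before it. camera_model takes no time and is no camera call.
- ctrl.finish_job(): hands the job in; it is judged then, once.
The state is a dict: "t": time; "q": joint angles; "dq": joint speeds; "effort": joint torques, N m; "tool_pos": TCP position; "tool_rot": TCP orientation; "contact_force": force on the tool from outside, world axes, zero at the start; "wrist_torque": the same for the moment, N m; "opening": finger opening in m; "grip_force": force on a finger pad.
Only numpy, scipy, OpenCV 4.12 (cv2) and the standard library are available. Lean on these libraries where they do the work, as an engineer would, in place of code of your own. Each camera call takes 0.05 s, during which the arm holds its last target. There are 200 camera calls.

## Working session

There is one attempt and no reset: what is moved stays moved. The work goes in short steps, Python scripts to look and compute and a shell command to move; the robot and the scene stay as the last step left them, time stands still between calls to the robot, and variables do not carry over. Pictures are saved under pics/ and viewed, at most 10 in all, crops included, and the job is handed in when it is done.

```bash
mkdir -p pics; cat > h.py <<'E'
import numpy as np, cv2
from scipy.spatial.transform import Rotation as Ro
from station import ctrl,get_image,camera_model
def ray(name,u,v,obs=None):
    m=camera_model(name); f=200/np.tan(np.radians(m["vertical_fov"]/2))
    a=np.array([(u-m["cx"])/f,(v-m["cy"])/f])
    if name!="wrist":
        R=np.array(m["R"]);t=np.array(m["t"]); d=R.T@np.r_[a,1]; return -R.T@t,d/np.linalg.norm(d)
    th=np.linalg.norm(a); d=np.r_[a/max(th,1e-9)*np.sin(th),np.cos(th)]
    H=np.array(m["hand_eye"]); T=Ro.from_rotvec(obs["tool_rot"]).as_matrix()
    return np.array(obs["tool_pos"])+T@H[:3,3], T@H[:3,:3]@d
def onz(name,u,v,z,obs=None):
    o,d=ray(name,u,v,obs); return o+d*(z-o[2])/d[2]
def tri(r1,r2):
    (o1,d1),(o2,d2)=r1,r2
    s=np.linalg.lstsq(np.c_[d1,-d2],o2-o1,rcond=None)[0]
    p,q=o1+s[0]*d1,o2+s[1]*d2; return (p+q)/2,np.linalg.norm(p-q)
def save(im,n): cv2.imwrite("pics/"+n+".png",im[:,:,::-1])
E
python3 - <<'E'
from h import *
np.set_printoptions(precision=3,suppress=True)
o=ctrl.get_obs();print(o,ctrl.grip_depth)
ims=[get_image(n) for n in("scene","side")]
for n,i in zip(("scene","side"),ims):
    save(i,n+"0"); np.save(n+"0.npy",i); print(camera_model(n))
print(camera_model("wrist"))
E
```

```text
{'t': 0.0, 'q': array([-1.224,  0.053,  1.614, -0.   ,  1.476, -0.119]), 'dq': array([-0.   ,  0.   , -0.   , -0.   ,  0.001, -0.   ]), 'effort': array([ -0.001, -39.367, -37.018,  -0.   ,   0.007,   0.   ]), 'tool_pos': array([ 0.281, -0.558,  0.23 ]), 'tool_rot': array([-3.055, -0.725,  0.   ]), 'contact_force': array([-0.679, -0.388, -1.014]), 'wrist_torque': array([-0.016, -0.04 , -0.03 ]), 'grip_force': 0.0, 'opening': 0.08527756451918755} 0.0187
{'vertical_fov': 42.331182008035356, 'cx': 312.62544650281035, 'cy': 201.1655560437563, 'R': array([[-0.502, -0.864, -0.016],
       [-0.607,  0.366, -0.706],
       [ 0.616, -0.345, -0.708]]), 't': array([0.259, 0.395, 1.229])}
{'vertical_fov': 42.83640133324451, 'cx': 317.8643312377194, 'cy': 198.2166784304359, 'R': array([[-0.565, -0.825, -0.022],
       [-0.474,  0.346, -0.81 ],
       [ 0.676, -0.447, -0.586]]), 't': array([0.297, 0.365, 1.182])}
{'vertical_fov': 65.70646984690485, 'cx': 318.68221898357206, 'cy': 197.6583567648015, 'hand_eye': array([[-0.   , -0.951, -0.309,  0.078],
       [ 1.   , -0.   ,  0.   , -0.   ],
       [-0.001, -0.309,  0.951, -0.142],
       [ 0.   ,  0.   ,  0.   ,  1.   ]])}
```

View pics/scene0.png

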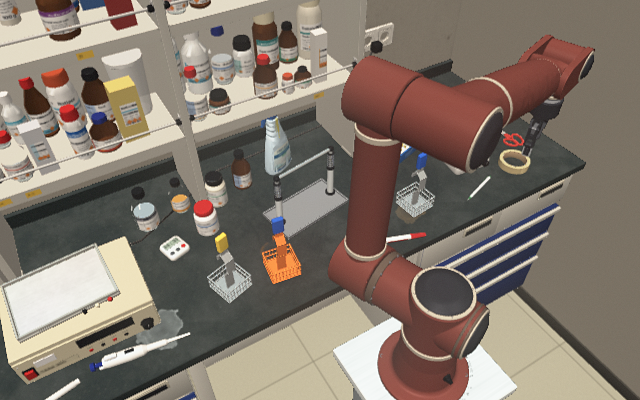

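View pics/side0.png

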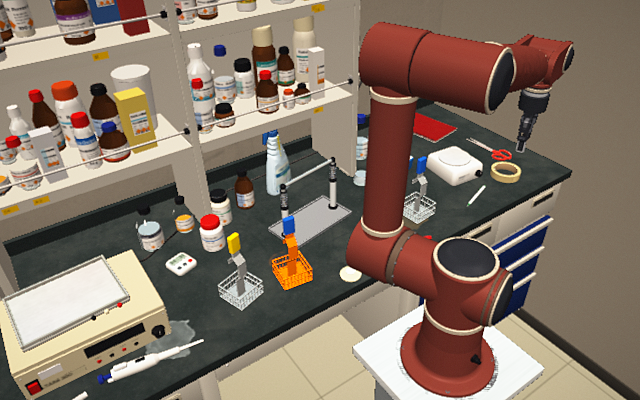

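Scene picture: a yellow grip at (222,243), an orange basket with a blue grip at (278,226), and a steel wire basket with a blue grip at (421,160); in the side view these are at (234,242), (290,225) and (420,163). The steel one fits "stainless basket_blue", and the orange one is the excluded look-alike. The bar runs from (278,180) to (331,152) in scene, and from (284,187) to (333,160) in side. Next I confirm this in an enlarged crop and measure.

```bash
python3 - <<'E'
from h import *
np.set_printoptions(precision=3,suppress=True)
c={}
for n,x0 in(("scene",360),("side",380)):
    i=np.load(n+"0.npy"); h=cv2.cvtColor(i,cv2.COLOR_RGB2HSV)
    m=cv2.inRange(h,(105,120,60),(125,255,255)); m[:, :400]=0; m[:,440:]=0; m[:140]=0;m[190:]=0
    k,l,s,ce=cv2.connectedComponentsWithStats(m); j=1+np.argmax(s[1:,4]); c[n]=ce[j]; print(n,s[j],ce[j])
p,g=tri(ray("scene",*c["scene"]),ray("side",*c["side"]));print("grip",p,g)
for a,b in(((278,180),(284,187)),((331,152),(333,160))):
    print("bar",tri(ray("scene",*a),ray("side",*b)),onz("scene",*a,.185),onz("side",*b,.185))
A=np.load("scene0.npy")[145:225,380:460];B=np.load("side0.npy")[145:225,380:460]
C=np.load("scene0.npy")[140:240,250:350];D=np.load("side0.npy")[145:245,260:360]
r=lambda x:cv2.resize(x,(400,300 if 0 else 300),interpolation=cv2.INTER_CUBIC)
f=lambda x:cv2.resize(x,(300,300),interpolation=cv2.INTER_CUBIC)
save(np.vstack([np.hstack([f(A),f(B)]),np.hstack([f(C),f(D)])]),"crop1")
E
```

```text
scene [416 152  11  17 136] [421.147 160.235]
side [416 156  11  18 150] [421.  164.5]
grip [ 0.447 -0.326  0.175] 0.00010782292673743783
bar (array([0.585, 0.069, 0.177]), np.float64(0.0016054427966792299)) [0.577 0.072 0.185] [0.576 0.075 0.185]
bar (array([ 0.589, -0.106,  0.2  ]), np.float64(0.0031125110804314368)) [ 0.603 -0.116  0.185] [ 0.611 -0.119  0.185]
```

View pics/crop1.png

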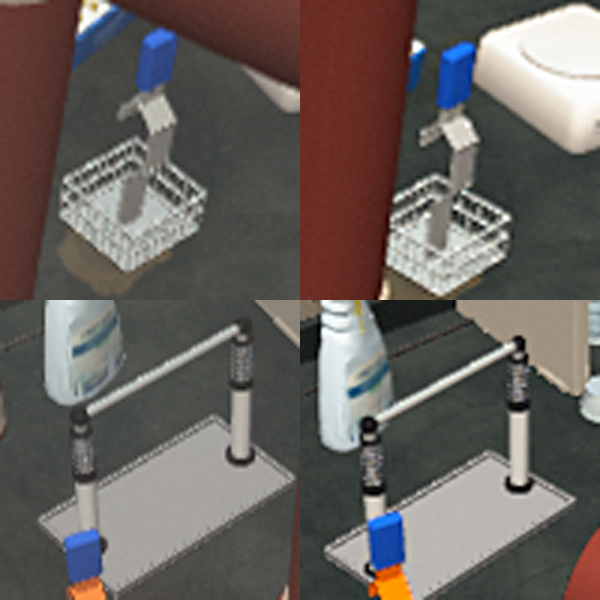

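The crop confirms it: steel wire basket, blue grip, lip on the image-left side of the strap. The front post stands behind the orange look-alike's grip. Next: yaw, the bar line and clearances.

```bash
python3 - <<'E'
from h import *
np.set_printoptions(precision=3,suppress=True)
s=80/300
print("rim scene L,F,R,B",*[onz("scene",380+x*s,145+y*s,.047)[:2] for x,y in((62,183),(127,238),(206,190),(137,140))])
print("rim side",*[onz("side",380+(x-300)*s,145+y*s,.047)[:2] for x,y in((447,265),(510,215),(437,175))])
print("lip tip/strap side",onz("side",380+125*s,145+136*s,.115)[:2],onz("side",380+158*s,145+140*s,.12)[:2])
s=1/3
for n,x0,y0,P in(("scene",250,140,((80,408),(243,328),(90,545),(240,456),(40,520),(216,416),(292,478),(116,595))),("side",260,145,((68,423),(218,342),(72,568),(218,486),(25,550),(190,452),(275,500)))):
  for k,(x,y) in enumerate(P):
    print(n,x,y,onz(n,x0+x*s,y0+(y-300)*s,(.19,.19,.0,.0,.006,.006,.006,.006)[k])[:2])
c={}
for n,b in(("scene",(262,212,292,240)),("side",(278,213,304,240))):
    i=np.load(n+"0.npy")[b[1]:b[3],b[0]:b[2]]; h=cv2.cvtColor(i,cv2.COLOR_RGB2HSV)
    m=cv2.inRange(h,(105,120,60),(125,255,255)); y,x=np.nonzero(m); c[n]=(x.mean()+b[0],y.mean()+b[1])
print("orange",tri(ray("scene",*c["scene"]),ray("side",*c["side"])),onz("side",*c["side"],.182))
print("bottle",onz("scene",278,172,0)[:2])
E
```

```text
rim scene L,F,R,B [ 0.471 -0.271] [ 0.394 -0.278] [ 0.404 -0.366] [ 0.48  -0.355]
rim side [ 0.381 -0.272] [ 0.4   -0.361] [ 0.477 -0.352]
lip tip/strap side [ 0.457 -0.311] [ 0.431 -0.323]
scene 80 408 [0.588 0.07 ]
scene 243 328 [ 0.609 -0.119]
scene 90 545 [0.592 0.071]
scene 240 456 [ 0.624 -0.127]
scene 40 520 [0.644 0.101]
scene 216 416 [ 0.685 -0.134]
scene 292 478 [ 0.562 -0.153]
scene 116 595 [0.515 0.082]
side 68 423 [0.576 0.079]
side 218 342 [ 0.61  -0.117]
side 72 568 [0.595 0.077]
side 218 486 [ 0.62  -0.124]
side 25 550 [0.642 0.104]
side 190 452 [ 0.683 -0.131]
side 275 500 [ 0.558 -0.153]
orange (array([0.439, 0.146, 0.172]), np.float64(0.00034162297122720644)) [0.429 0.152 0.182]
bottle [ 0.795 -0.028]
```

The orange look-alike is at (0.43, 0.15), clear of the path. Target basket is at about (0.44, -0.32), yaw ≈ 0.12. Bar middle is at about (0.60, -0.025), yaw ≈ 0.175. Now I move above the basket.

```bash
python3 -m crank '[[25,-13.5,-5,0,0,0,1],[25,-13.5,-5,0,0,0,1],[25,-13.5,-5,0,0,0,1],[25,-13.5,-5,0,0,0,1],[25,-13.5,-5,0,0,0,1],[25,-13.5,-5,0,0,0,1],[25,-13.5,-5,0,0,0,1],[25,-13.5,-5,0,0,0,1],[25,-13.5,-5,0,0,0,1],[25,-13.5,-5,0,0,0,1]]' 40
python3 -m crank '[[0,0,0,0,0,-0.122,1],[0,0,0,0,0,-0.122,1],[0,0,0,0,0,-0.122,1],[0,0,0,0,0,-0.122,1],[0,0,0,0,0,-0.122,1],[0,0,0,0,0,-0.122,1],[0,0,0,0,0,-0.122,1],[0,0,0,0,0,-0.122,1],[0,0,0,0,0,-0.122,1],[0,0,0,0,0,-0.122,1]]'
python3 - <<'E'
from h import *
np.set_printoptions(precision=3,suppress=True)
o=ctrl.get_obs(); i=get_image("wrist"); save(i,"w1"); np.save("w1.npy",i); print(o)
print(Ro.from_rotvec(o["tool_rot"]).as_matrix())
h=cv2.cvtColor(i,cv2.COLOR_RGB2HSV); m=cv2.inRange(h,(105,120,60),(125,255,255))
k,l,s,ce=cv2.connectedComponentsWithStats(m)
for j in range(1,k):
    if s[j,4]>100: print(s[j],ce[j],onz("wrist",*ce[j],.2,o))
E
```

```text
t: 0.93
tool_pos: [0.4438, -0.3241, 0.281]
tool_rot: [-3.056, -0.725, 0.001]
contact_force: [1.0, 0.2, -0.3]
opening: 0.0855
grip_force: 0.0
t: 1.77
tool_pos: [0.4432, -0.3253, 0.2806]
tool_rot: [-2.082, -2.351, -0.0]
contact_force: [0.2, -0.6, 0.9]
opening: 0.0857
grip_force: 0.0
{'t': 1.7667, 'q': array([-0.769, -0.151,  1.728, -0.   ,  1.566, -0.89 ]), 'dq': array([-0.   ,  0.   , -0.   ,  0.001, -0.   , -1.448]), 'effort': array([  0.004, -31.11 , -37.736,  -0.   ,   0.004,   1.206]), 'tool_pos': array([ 0.443, -0.325,  0.281]), 'tool_rot': array([-2.082, -2.351, -0.   ]), 'contact_force': array([ 0.214, -0.623,  0.898]), 'wrist_torque': array([ 0.003, -0.053, -0.033]), 'grip_force': 0.0, 'opening': 0.0856591845692933}
[[-0.121  0.993 -0.001]
 [ 0.993  0.121  0.001]
 [ 0.001 -0.001 -1.   ]]
[307 168  19  50 862] [316.164 193.298] [ 0.439 -0.315  0.2  ]
[428 208  49  58 801] [444.015 227.022] [ 0.548 -0.331  0.2  ]
[571 254  25  29 510] [583.061 267.98 ] [ 0.756 -0.367  0.2  ]
```

View pics/w1.png

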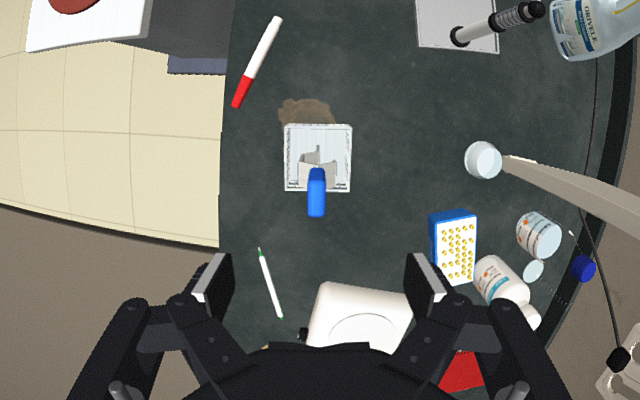

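The wrist view shows the grip at (316,193), thin along the closing direction, the rim square to the tool, and no obstruction. I refine the centre from the mask edges.

```bash
python3 - <<'E'
from h import *
np.set_printoptions(precision=4,suppress=True)
o=ctrl.get_obs(); i=np.load("w1.npy")
print("top far edge",onz("wrist",316,218,.205,o)," near bottom edge",onz("wrist",316,168,.155,o),"near top edge?",onz("wrist",316,178,.205,o))
R=Ro.from_rotvec(o["tool_rot"]).as_matrix()
print("rim",*[onz("wrist",u,v,.047,o)[:2] for u,v in((285,125),(352,124),(284,190),(352,190))])
h=cv2.cvtColor(i,cv2.COLOR_RGB2HSV); m=cv2.inRange(h,(105,120,40),(125,255,255))[160:225,300:340]
y,x=np.nonzero(m); rows=[(r+160,x[y==r].min()+300,x[y==r].max()+300) for r in np.unique(y)[::6]];print(rows)
c=onz("wrist",316.2,193,.19,o); d=R.T@(c-o["tool_pos"])*1000; print(c,d)
save(cv2.resize(i[110:230,260:380],(600,600),interpolation=cv2.INTER_CUBIC),"w1c")
E
```

```text
top far edge [ 0.4413 -0.3333  0.205 ]  near bottom edge [ 0.4376 -0.306   0.155 ] near top edge? [ 0.4375 -0.3024  0.205 ]
rim [ 0.3957 -0.2812] [ 0.476  -0.2699] [ 0.4027 -0.3632] [ 0.4884 -0.3524]
[(np.int64(168), np.int64(312), np.int64(321)), (np.int64(174), np.int64(309), np.int64(324)), (np.int64(180), np.int64(309), np.int64(324)), (np.int64(186), np.int64(308), np.int64(325)), (np.int64(192), np.int64(307), np.int64(325)), (np.int64(198), np.int64(307), np.int64(325)), (np.int64(204), np.int64(307), np.int64(325)), (np.int64(210), np.int64(307), np.int64(325)), (np.int64(216), np.int64(309), np.int64(322))]
[ 0.4395 -0.3182  0.19  ] [ 7.3515 -2.7293 90.6625]
```

View pics/w1c.png

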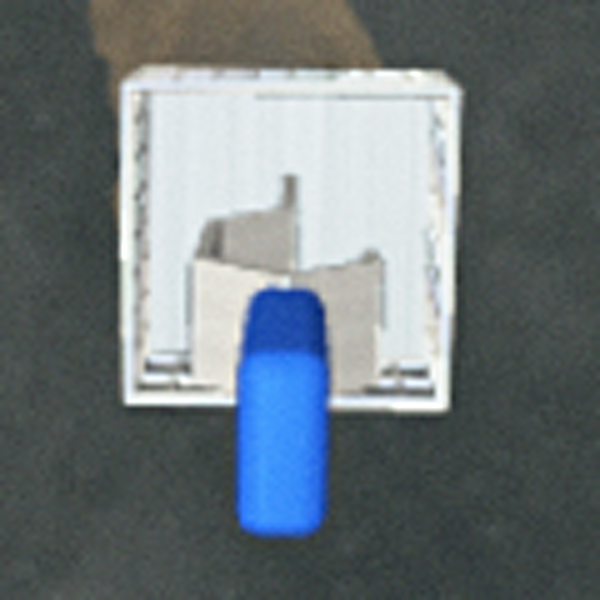

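The crop shows the strap foot on the left (-x) and the lip on the right (+x), so the hook opens toward world +x as needed. The grip centre is (0.440, -0.318). Descend and close.

```bash
python3 -m crank '[[2,-1,8,0,0,0,1],[2,-1,14,0,0,0,1],[2,-0.7,14,0,0,0,1],[1.4,0,14,0,0,0,1],[0,0,14,0,0,0,1],[0,0,14,0,0,0,1],[0,0,14,0,0,0,1],[0,0,14,0,0,0,1],[0,0,10,0,0,0,1],[0,0,0,0,0,0,1]]' 40
python3 -m crank '[[0,0,0,0,0,0,-1],[0,0,0,0,0,0,-1],[0,0,0,0,0,0,-1],[0,0,0,0,0,0,-1],[0,0,0,0,0,0,-1],[0,0,0,0,0,0,-1],[0,0,0,0,0,0,-1],[0,0,0,0,0,0,-1],[0,0,0,0,0,0,-1],[0,0,0,0,0,0,-1]]' 40
```

```text
t: 2.65
tool_pos: [0.4387, -0.3173, 0.1618]
tool_rot: [-2.087, -2.341, -0.0]
contact_force: [-0.6, 0.2, -1.5]
opening: 0.0857
grip_force: 0.0
t: 3.48
tool_pos: [0.4403, -0.3187, 0.166]
tool_rot: [2.089, 2.344, 0.0]
contact_force: [1.1, 0.7, 3.9]
opening: 0.0138
grip_force: 40.2
```

```bash
python3 -m crank '[[0,0,-4,0,0,0,-1],[0,0,-8,0,0,0,-1],[0,0,-12,0,0,0,-1],[0,0,-14,0,0,0,-1],[0,0,-14,0,0,0,-1],[0,0,-14,0,0,0,-1],[0,0,-12,0,0,0,-1],[0,0,-10,0,0,0,-1],[0,0,-5,0,0,0,-1],[0,0,0,0,0,0,-1]]' 60
python3 -m crank '[[10,4,0,0,0,0,-1],[20,8,0,0,0,0,-1],[30,12,0,0,0,-0.01,-1],[36,15,0,0,0,-0.01,-1],[40,17,0,0,0,-0.01,-1],[38,15,0,0,0,-0.01,-1],[34,14,0,0,0,-0.01,-1],[28,12,0,0,0,-0.01,-1],[20,8,0,0,0,0,-1],[8,2,0,0,0,0,-1]]' 60
python3 - <<'E'
from h import *
np.set_printoptions(precision=3,suppress=True)
o=ctrl.get_obs(); i=get_image("wrist"); save(i,"w2"); np.save("w2.npy",i); j=get_image("scene"); save(j,"scene2"); np.save("scene2.npy",j);k=get_image("side"); save(k,"side2"); np.save("side2.npy",k)
print(o["tool_pos"],Ro.from_rotvec(o["tool_rot"]).as_matrix(),o["contact_force"],o["dq"])
E
```

```text
t: 4.32
tool_pos: [0.4405, -0.319, 0.2604]
tool_rot: [2.088, 2.343, -0.0]
contact_force: [0.9, -0.4, -1.9]
opening: 0.0136
grip_force: 58.4
t: 5.15
tool_pos: [0.5079, -0.0402, 0.2569]
tool_rot: [-2.012, -2.409, -0.0]
contact_force: [-0.7, 0.1, -3.0]
opening: 0.0133
grip_force: 58.5
[ 0.508 -0.04   0.257] [[-0.178  0.984 -0.002]
 [ 0.984  0.178  0.002]
 [ 0.002 -0.002 -1.   ]] [-0.66   0.127 -2.999] [ 0.144 -0.008  0.005 -0.042  0.003  0.157]
```

View pics/w2.png

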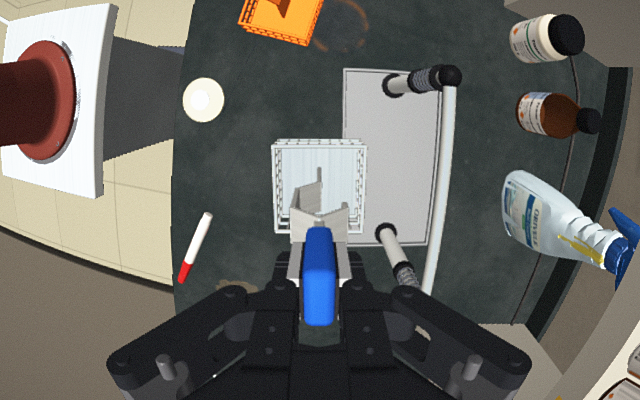

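The wrist view shows the held basket at (320,187) and the bar running from (450,85) down to (430,290), with the far post's top at (449,75). I cast the bar onto z = 0.185.

```bash
python3 - <<'E'
from h import *
np.set_printoptions(precision=4,suppress=True)
o=ctrl.get_obs(); i=np.load("w2.npy"); R=Ro.from_rotvec(o["tool_rot"]).as_matrix()
P=[]
for v in range(100,281,20):
    r=cv2.cvtColor(i,cv2.COLOR_RGB2GRAY)[v,418:468].astype(int); hi=np.nonzero(r>150)[0]; u=418+(hi.min()+hi.max())/2
    p=onz("wrist",u,v,.185,o); P.append(p); print(v,u,hi.max()-hi.min(),p[:2])
P=np.array(P); k=np.polyfit(P[:,1],P[:,0],1); print("slope",k, "yaw",-np.arctan(k[0]))
print("post cap",onz("wrist",449,75,.19,o))
for n in("scene","side"): pass
y=-.025; m=np.array([np.polyval(k,y),y,o["tool_pos"][2]]); print("bar mid-ish",m,(R.T@(m-o["tool_pos"]))*1000)
E
```

```text
100 436.5 37 [0.5751 0.0525]
120 436.0 36 [0.5779 0.0383]
140 435.0 34 [0.5807 0.0239]
160 434.0 32 [0.5837 0.0093]
180 433.0 30 [ 0.587  -0.0056]
200 432.0 28 [ 0.5907 -0.0209]
220 431.0 26 [ 0.5948 -0.0369]
240 429.0 22 [ 0.5986 -0.0539]
260 431.5 9 [ 0.6069 -0.0714]
280 428.5 9 [ 0.611  -0.0908]
slope [-0.2522  0.5867] yaw 0.24702153611420294
post cap [0.5789 0.0722 0.19  ]
bar mid-ish [ 0.593  -0.025   0.2573] [ 3.2332 87.112  -0.1576]
```

View pics/side2.png

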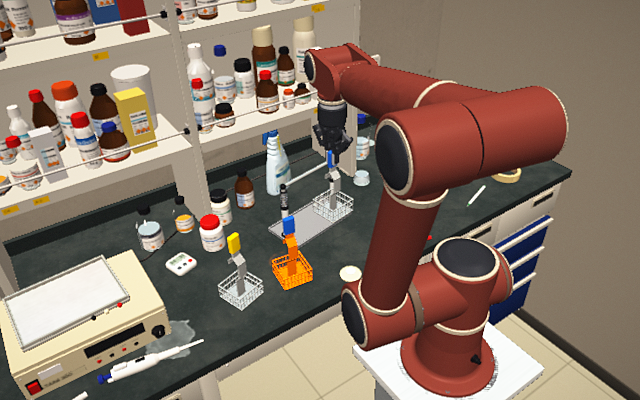

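The side view shows the basket held in front of the bar, clear of the orange one. The mask had merged the tray into the bar (widths of 22–37 px), so I redo it keeping only the rightmost bright run.

```bash
python3 - <<'E'
from h import *
np.set_printoptions(precision=4,suppress=True)
o=ctrl.get_obs(); i=np.load("w2.npy"); R=Ro.from_rotvec(o["tool_rot"]).as_matrix()
g=cv2.cvtColor(i,cv2.COLOR_RGB2GRAY).astype(int)
P=[]
for v in range(100,281,15):
    r=g[v]; e=max(u for u in range(425,465) if r[u]>150); s=e
    while r[s]>150 and s>e-20: s-=1
    u=(e+s+1)/2; p=onz("wrist",u,v,.185,o); P.append(p); print(v,u,e-s,p[:2])
print(g[180,418:465])
P=np.array(P); k=np.polyfit(P[:,1],P[:,0],1); print(k,"yaw",-np.arctan(k[0]))
c=onz("wrist",450,76,.19,o); print("cap",c)
y=-.023; m=np.array([np.polyval(k,y),y,o["tool_pos"][2]]); print(m,(R.T@(m-o["tool_pos"]))*1000)
E
```

```text
100 449.5 12 [0.5851 0.0552]
115 448.5 12 [0.5868 0.0443]
130 447.5 12 [0.5887 0.0333]
145 446.5 12 [0.5907 0.0224]
160 445.0 11 [0.5925 0.0112]
175 444.0 11 [ 0.5948 -0.0001]
190 442.0 11 [ 0.5966 -0.0117]
205 440.0 11 [ 0.5986 -0.0237]
220 438.5 12 [ 0.6012 -0.0359]
235 436.0 11 [ 0.6032 -0.0487]
250 433.5 10 [ 0.6055 -0.0621]
265 431.0 11 [ 0.6081 -0.0761]
280 428.5 10 [ 0.611  -0.0908]
[191 190 188 188 189 186 186 186 186 187 186 191 190 193  97 136 191 150
  88 119 158 187 202 216 218 219 217 217 216 212 204 149  64  56  59  60
  61  67  60  60  64  64  61  61  60  64  64]
[-0.1773  0.5946] yaw 0.17551832438425508
cap [0.5798 0.0717 0.19  ]
[ 0.5987 -0.023   0.2573] [ 4.2005 93.0847 -0.1684]
```

Good: bar width is constant, yaw 0.1755 matches the tool's 0.179, and the middle is ≈ (0.599, -0.025). The basket needs to go 93 mm forward along tool y; its underside is at 0.091, so the bar sits 94 mm up.

```bash
python3 -m crank '[[0.4,4,0,0,0,0,-1],[0.4,9,0,0,0,0,-1],[0.4,13,0,0,0,0,-1],[0.3,14,0,0,0,0,-1],[0,14,0,0,0,0,-1],[0,13,0,0,0,0,-1],[0,10,0,0,0,0,-1],[0,7,0,0,0,0,-1],[0,4,0,0,0,0,-1],[0,0,0,0,0,0,-1]]' 60
python3 - <<'E'
from h import *
np.set_printoptions(precision=4,suppress=True)
o=ctrl.get_obs(); R=Ro.from_rotvec(o["tool_rot"]).as_matrix(); print(o["tool_pos"],o["contact_force"],o["wrist_torque"])
m=np.array([.5987,-.023,.257]);print(R.T@(m-o["tool_pos"])*1000)
i=get_image("wrist");j=get_image("scene");k=get_image("side")
f=lambda x:cv2.resize(x,(400,300),interpolation=cv2.INTER_CUBIC)
save(np.vstack([np.hstack([f(j[120:240,250:410]),f(k[120:240,250:410])]),np.hstack([f(i[80:320,160:480]),f(i)])]),"c3")
E
```

```text
t: 6.13
tool_pos: [0.5953, -0.0274, 0.258]
tool_rot: [-2.019, -2.406, 0.0]
contact_force: [-0.1, -0.4, -1.9]
opening: 0.0134
grip_force: 58.6
[ 0.5953 -0.0274  0.258 ] [-0.0885 -0.3505 -1.8644] [-0.0316  0.0049 -0.0398]
[3.7626 4.0951 1.0433]
```

View pics/c3.png

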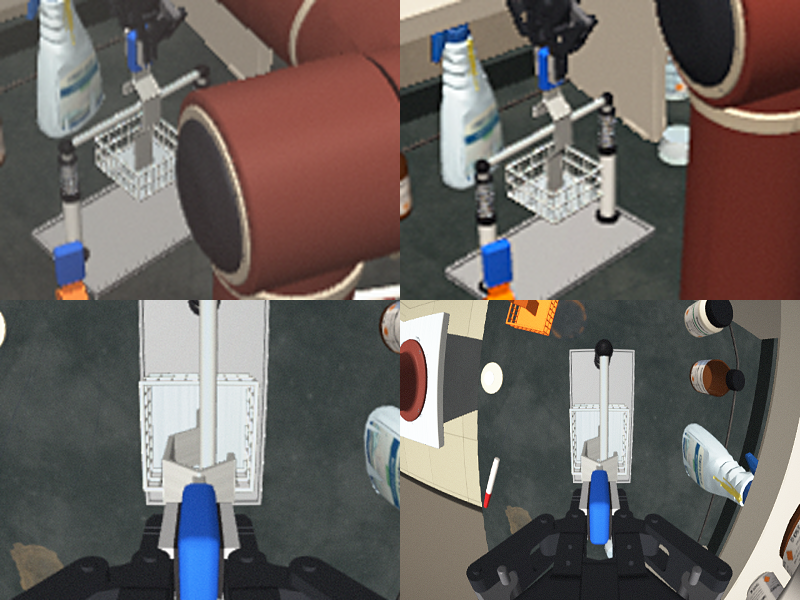

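The bar passes under the hook between strap and lip (side crop at (560,130), wrist crop at (207,400)), with no contact force. Nudge forward 3 mm and lower.

```bash
python3 -m crank '[[0,1.5,0,0,0,0,-1],[0,1.5,1,0,0,0,-1],[0,0,4,0,0,0,-1],[0,0,5,0,0,0,-1],[0,0,5,0,0,0,-1],[0,0,5,0,0,0,-1],[0,0,5,0,0,0,-1],[0,0,5,0,0,0,-1],[0,0,4,0,0,0,-1],[0,0,3,0,0,0,-1]]' 60
```

```text
t: 7.12
tool_pos: [0.5976, -0.0265, 0.2207]
tool_rot: [-2.019, -2.407, 0.0]
contact_force: [0.8, -0.8, -1.3]
opening: 0.0133
grip_force: 58.8
```

```bash
python3 -m crank '[[0,0,1.5,0,0,0,-1],[0,0,2,0,0,0,-1],[0,0,2,0,0,0,-1],[0,0,2,0,0,0,-1],[0,0,1.5,0,0,0,-1],[0,0,1,0,0,0,-1],[0,0,0,0,0,0,-1],[0,0,0,0,0,0,-1],[0,0,0,0,0,0,-1],[0,0,0,0,0,0,-1]]' 60
```

```text
t: 7.95
tool_pos: [0.5983, -0.0266, 0.2119]
tool_rot: [2.018, 2.406, 0.002]
contact_force: [1.9, 0.6, 1.3]
opening: 0.013
grip_force: 59.2
```

Bar pressed ≈ 8 mm (the force rose about 3.3 N). Continue the tug to ≈ 22 mm.

```bash
python3 -m crank '[[0,0,1.5,0,0,0,-1],[0,0,2,0,0,0,-1],[0,0,2,0,0,0,-1],[0,0,2,0,0,0,-1],[0,0,2,0,0,0,-1],[0,0,2,0,0,0,-1],[0,0,1.5,0,0,0,-1],[0,0,0,0,0,0,-1],[0,0,0,0,0,0,-1],[0,0,0,0,0,0,-1]]' 60
python3 - <<'E'
from h import *
np.set_printoptions(precision=4,suppress=True)
o=ctrl.get_obs(); print(o["tool_pos"],o["contact_force"])
i=get_image("wrist");j=get_image("scene");k=get_image("side");print(ctrl.get_obs()["contact_force"])
f=lambda x:cv2.resize(x,(400,300),interpolation=cv2.INTER_CUBIC)
save(np.vstack([np.hstack([f(j[120:240,250:410]),f(k[120:240,250:410])]),np.hstack([f(i[80:320,160:480]),f(i)])]),"c4")
E
```

```text
t: 8.78
tool_pos: [0.5983, -0.0266, 0.1994]
tool_rot: [2.018, 2.406, 0.001]
contact_force: [2.1, -0.1, 6.9]
opening: 0.0134
grip_force: 59.9
[ 0.5983 -0.0266  0.1994] [ 2.135  -0.0808  6.9346]
[1.0939 0.4025 7.4426]
```

View pics/c4.png

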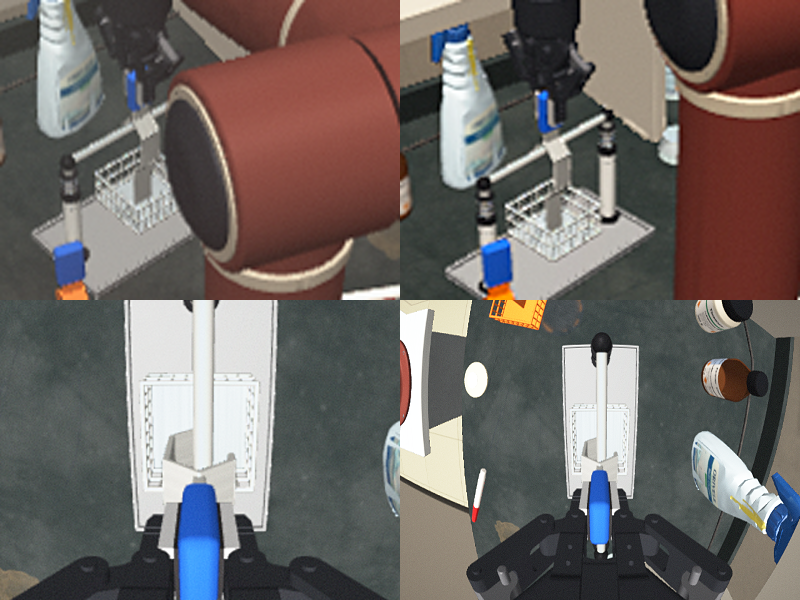

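The hook is seated on the bar and both springs are compressed. The force rise of ~9 N means ≈ 22 mm, short of the stop. Ease up 17 mm to the free hanging height.

```bash
python3 -m crank '[[0,0,-1.5,0,0,0,-1],[0,0,-2,0,0,0,-1],[0,0,-2.5,0,0,0,-1],[0,0,-2.5,0,0,0,-1],[0,0,-2.5,0,0,0,-1],[0,0,-2.5,0,0,0,-1],[0,0,-2,0,0,0,-1],[0,0,-1,0,0,0,-1],[0,0,0,0,0,0,-1],[0,0,0,0,0,0,-1]]' 60
```

```text
t: 9.77
tool_pos: [0.5981, -0.0266, 0.2144]
tool_rot: [2.018, 2.406, 0.001]
contact_force: [5.7, -0.3, 0.5]
opening: 0.0133
grip_force: 59.1
```

```bash
python3 -m crank '[[0,0.5,-0.3,0,0,0,-1],[0,0.5,-0.3,0,0,0,-1],[0,0,0,0,0,0,-1],[0,0,0,0,0,0,-1],[0,0,0,0,0,0,-1],[0,0,0,0,0,0,-1],[0,0,0,0,0,0,-1],[0,0,0,0,0,0,-1],[0,0,0,0,0,0,-1],[0,0,0,0,0,0,-1]]' 30
```

```text
t: 10.6
tool_pos: [0.5984, -0.0265, 0.2152]
tool_rot: [-2.018, -2.406, 0.001]
contact_force: [1.4, -1.3, 0.9]
opening: 0.0133
grip_force: 59.1
```

```bash
python3 -m crank '[[0,0,0,0,0,0,-0.66],[0,0,0,0,0,0,-0.64],[0,0,0,0,0,0,-0.6],[0,0,0,0,0,0,-0.55],[0,0,0,0,0,0,-0.5],[0,0,0,0,0,0,-0.4],[0,0,0,0,0,0,-0.3],[0,0,0,0,0,0,-0.1],[0,0,0,0,0,0,0.1],[0,0,0,0,0,0,0.2]]' 20
python3 -m crank '[[0,0,0,0,0,0,0.2],[0,0,-2,0,0,0,0.2],[0,0,-6,0,0,0,0.2],[0,0,-10,0,0,0,0.2],[0,0,-14,0,0,0,0.2],[0,0,-16,0,0,0,0.2],[0,0,-18,0,0,0,0.2],[0,0,-18,0,0,0,0.2],[0,0,-14,0,0,0,0.2],[0,0,-8,0,0,0,0.2]]' 20
python3 - <<'E'
from h import *
i=get_image("wrist");j=get_image("scene");k=get_image("side");np.save("k1.npy",k)
f=lambda x:cv2.resize(x,(400,300),interpolation=cv2.INTER_CUBIC)
save(np.vstack([np.hstack([f(j[120:240,250:410]),f(k[120:240,250:410])]),np.hstack([f(i[80:320,160:480]),f(k)])]),"c5")
E
```

```text
t: 11.43
tool_pos: [0.5987, -0.0264, 0.2154]
tool_rot: [-2.019, -2.407, 0.0]
contact_force: [-0.2, 0.1, -0.1]
opening: 0.051
grip_force: 0.0
t: 12.27
tool_pos: [0.5996, -0.0265, 0.3256]
tool_rot: [2.016, 2.404, 0.004]
contact_force: [-0.9, -0.7, 0.4]
opening: 0.0513
grip_force: 0.0
```

View pics/c5.png

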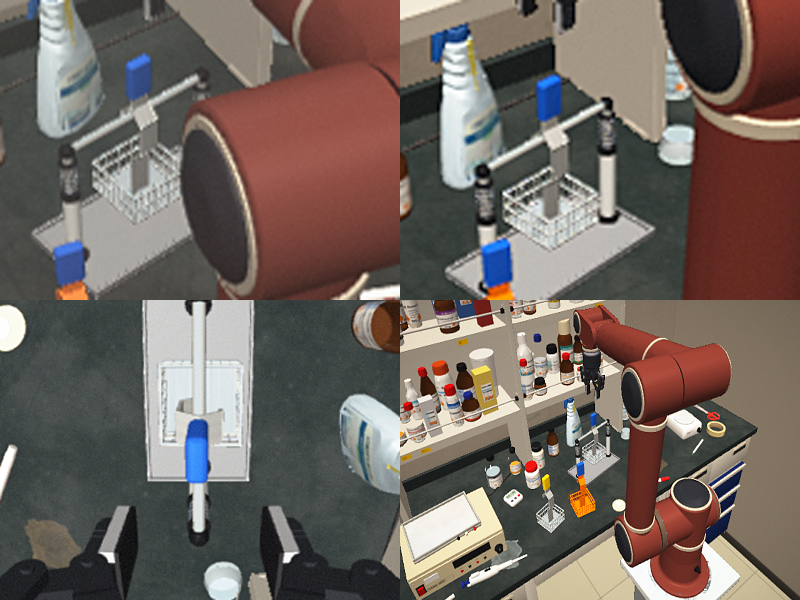

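The basket hangs from the bar between the posts with the gripper clear above it, and the yellow and orange baskets haven't moved. I let it settle, check that it is still, and hand in.

```bash
for n in 1 2 3; do python3 -m crank '[[0,0,0,0,0,0,0.2],[0,0,0,0,0,0,0.2],[0,0,0,0,0,0,0.2],[0,0,0,0,0,0,0.2],[0,0,0,0,0,0,0.2],[0,0,0,0,0,0,0.2],[0,0,0,0,0,0,0.2],[0,0,0,0,0,0,0.2],[0,0,0,0,0,0,0.2],[0,0,0,0,0,0,0.2]]' 20|head -1; done
python3 - <<'E'
from h import *
D=[]
for n in range(8):
    k=get_image("side")[135:230,285:350]; h=cv2.cvtColor(k,cv2.COLOR_RGB2HSV)
    m=cv2.inRange(h,(105,120,60),(125,255,255)); m[60:]=0; y,x=np.nonzero(m); D.append((x.mean()+285,y.mean()+135))
D=np.array(D); print(D.round(2)); 
if np.ptp(D,axis=0).max()<.3: print(ctrl.finish_job())
E
```

```text
t: 13.25
t: 14.08
t: 14.92
[[309.22 158.44]
 [309.26 158.45]
 [309.22 158.44]
 [309.22 158.44]
 [309.22 158.44]
 [309.22 158.44]
 [309.22 158.44]
 [309.22 158.44]]
the job is handed in; nothing more can be done
None
```

The blue-grip basket hangs still on the bar between the posts; I tugged it down about 22 mm (estimated from the force) before letting go, left the yellow basket untouched, and handed the job in at about 15 s.

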